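Sweep loose tube caps into the scrap tray

TASK

Clear the bench: with closed fingers, sweep the three loose screw caps along the worktop and through the open front of the metal scrap tray, until each lies wholly inside it. Do not pick the caps up, and leave the cup, the carton, the calculator and the well plate standing where they are.

Things in the scene. Friction and masses are not known exactly. Their poses are not given: they have to be found in the camera images.
- scrap_tray: fixed low dark bare-steel tray, open at the front. Origin: centre of its footprint, worktop height; x points from the open front (front edge x = -60 mm) to the back wall (inner face +62 mm), within 12 degrees of world x; z up. Inside width 250 mm (y = +-125), walls 3 mm thick, 32 mm high. Floor 2 mm above the worktop; a lip ramps up to it from x = -60 to -40, so caps slide in
- cap_1: loose blue plastic screw cap 1 of 3 (from a sample tube; all three alike), a disc 34 mm in diameter and 14 mm high with a ribbed rim, about 20 g, lying flat, closed top up, on the worktop in front of the tray; origin at the centre of its underside, z up
- cap_2: loose blue plastic screw cap 2 of 3 (from a sample tube; all three alike), a disc 34 mm in diameter and 14 mm high with a ribbed rim, about 20 g, lying flat, closed top up, on the worktop in front of the tray; origin at the centre of its underside, z up
- cap_3: loose blue plastic screw cap 3 of 3 (from a sample tube; all three alike), a disc 34 mm in diameter and 14 mm high with a ribbed rim, about 20 g, lying flat, closed top up, on the worktop in front of the tray; origin at the centre of its underside, z up
- white_cup: small upturned white plastic cup, 31 mm in diameter, 32 mm high, loose, standing in the same row as the caps; to be left where it is; origin at the centre of its underside
- carton: small upright white and grey reagent carton, 32 x 46 mm (x, y) and 62 mm high, loose, standing in the same row as the caps; to be left where it is; origin at the centre of its underside
- desk_calculator: black desk calculator, 150 x 102 mm (x, y), 21 mm high, loose, lying at the left of the work; to be left where it is; origin at the centre of its underside
- well_plate: white 96-well plate, 85 x 128 mm (x, y), 15 mm high, loose, lying at the right of the work; to be left where it is; origin at the centre of its underside

How it is judged:
At the end, for the whole second after the job is handed in: All three caps lie at rest in the tray: each centre at least 15 mm behind the tray's front edge (x > -45 mm in the tray's frame) and between its walls, underside less than 22 mm above the worktop; the cup, carton, calculator and well plate each within 15 mm of where they started (x of cap_1 in the frame of scrap_tray between -0.045 and 0.065 m and y of cap_1 in the frame of scrap_tray between -0.128 and 0.128 m and height (world z) of each of cap_1, cap_2, cap_3 below 0.022 m and linear speed of each of cap_1, cap_2, cap_3 below 0.02 m/s and x of cap_2 in the frame of scrap_tray between -0.045 and 0.065 m and y of cap_2 in the frame of scrap_tray between -0.128 and 0.128 m and x of cap_3 in the frame of scrap_tray between -0.045 and 0.065 m and y of cap_3 in the frame of scrap_tray between -0.128 and 0.128 m and distance of each of white_cup, carton, desk_calculator, well_plate from where it was at the start of the episode below 0.015 m); the robot touches nothing.
It fails at once if a cap is picked up or flipped into the air (underside more than 24 mm above the worktop) (height (world z) of any of cap_1, cap_2, cap_3 above 0.024 m).
It fails at once if the cup, the carton, the calculator or the well plate is shifted by more than 15 mm or tipped over (distance of any of white_cup, carton, desk_calculator, well_plate from where it was at the start of the episode above 0.015 m or angle between any of white_cup, carton, desk_calculator, well_plate's own z axis and vertical above 0.35 rad).
It also fails if it takes over 64 s, if anything falls off the work surface, if the arm or the gripper's body presses on something with over 40 N, if the wrist force passes 120 N, or if a joint passes its speed limit or range.

ROBOT

A 7-joint arm with a two-finger parallel gripper is mounted at the origin on a cart in front of the work surface, level with it; the furniture and walls round the work are solid. World frame = base frame: x ahead of the robot, y to its left, z up, the work surface at z = 0. Lengths are in m, angles in rad, forces in N, time in s.
With the tool pointing down it reaches from about 0.4 to 0.875 m from the base axis. Payload 6.5 kg.
Tool frame: the origin (TCP) lies on the front face of the gripper's body, between the roots of the fingers; the fingertips stand arm.tip_reach ahead of it and the grasp point (between the pads) lies 45 mm ahead of it (arm.tip_reach is the distance from the TCP to the fingertips, in m); z points along the fingers, y is the line along which they close (so a half turn about z gives the same grasp; the last joint's range is limited). The gripper opens to 88 mm and grips with 3 to 60 N. Pads are 18 mm wide; open, the fingers measure 123 mm over their backs; the gripper's body (75 mm by 187 mm) begins 45 mm behind the grasp point.
Start: joints at [1.212, 0.536, -0.004, 1.538, 0.003, 1.067, -0.071], TCP at [0.188, -0.622, 0.303] pointing down, gripper open.
Joint ranges: [-2.7, 2.7], [-0.37, 2.16], [-1.27, 1.26], [0.24, 2.4], [-1.31, 4.45], [0.19, 1.91], [-2.76, 2.76]. Speed limits (rad/s): [2.39, 2.39, 3.14, 3.14, 3.14, 3.14, 3.14].

INTERFACE

Orientations are given as [roll, pitch, yaw] about the fixed x, y, z axes, in that order (R = Rz(yaw) Ry(pitch) Rx(roll)).
In Python, from plant import arm gives the robot as it stands. The module is installed in compiled form; this text tells all that it offers.
- The arm moves only by the tool step_arm, never from a script. Its argument "series" is a list of rows, each a list of 3 entries, a list of its own where there are three numbers: the turn, a rotation vector about the tool's x, y, z in degrees, then the shift along the tool's x, y, z in m, then the opening, from 0 (shut) to 1 (fully open). In form: [[[wx, wy, wz], [dx, dy, dz], grip], ...]. A call has 1 to 8 rows; each row is the pose to reach, as a shift and turn from the pose commanded when the call began, along the tool's axes at that moment; what a row does not reach only later rows make up. A row lasts 1/12 s, in which the tool goes at most 41.7 mm and 7.16 degrees, less where a joint would pass 70% of its speed; a pose out of reach is approached as far as the arm can. A call with a gripper value outside its range is refused whole. The fingers move at their own pace and stop on an object; the grip force is fixed at half the most. Time passes only in rows, so rows that repeat a pose let the fingers close. It gives the time, the measured TCP pose, the force, the opening and the grip force at its end, in the units of the state.
- arm.get_state(): the state, without advancing time (a new reading comes with each control period).
- arm.capture(name): name is "scene" or "top"; returns the picture (400x640x3 uint8, red, green, blue); there is no depth.
- arm.camera_info(name): a dict with "fov_y" (degrees; the focal length in pixels is half the picture's height over the tangent of half this angle, whatever the lens; pixels are square), "cx", "cy" (the principal point, pixels), "k1" (the pictures are not rectified: a ray, as slopes to the right and down, at radius r is drawn at 1 + k1 r^2 times it, then the intrinsics apply), "extrinsics" (4x4, takes a point from camera to world coordinates). Camera axes: x right, y down, z forward; pixel columns grow to the right and rows downward; lengths in m; the calibration is good to about 2 mm. A picture is of the moment at which its call begins. camera_info takes no time and is no camera call.
- arm.job_done(): hands the job in; it is judged then, once.
The state is a dict: "time": time; "joint_pos": joint angles; "dq": joint speeds; "tau": joint torques, N m; "position": TCP position; "orientation": TCP orientation; "contact_force": force on the tool from outside, world axes, zero at the start; "torque": the same for the moment, N m; "gripper_width": opening from 0.0 (shut) to 1.0 (fully open); "grasp_force": force on a finger pad.
Only numpy, scipy, OpenCV 4.12 (cv2) and the standard library are available. Lean on these libraries where they do the work, as an engineer would, in place of code of your own. Each camera call takes 0.05 s, during which the arm holds its last target. There are 200 camera calls.

## Working session

There is one attempt and no reset: what is moved stays moved. The work goes in short steps, Python scripts to look and compute and a tool call to move; the robot and the scene stay as the last step left them, time stands still between calls to the robot, and variables do not carry over. Pictures are saved under pics/ and viewed, at most 10 in all, crops included, and the job is handed in when it is done.

Besides the shell and the picture viewer there is one more tool, called after "Request:" by a JSON object that holds its "api" and its "payload", one argument or row to a line. step_arm: Moves the arm, as the interface text tells. Its arguments: {"type":"object","properties":{"series":{"type":"array","items":{"type":"array"}}},"required":["series"]}

```bash
mkdir -p pics
cat > h.py <<'E'
import numpy as np, cv2
from plant import arm
def ray(cam,u,v):
    i=arm.camera_info(cam); f=200/np.tan(np.radians(i["fov_y"]/2))
    d=np.array([(u-i["cx"])/f,(v-i["cy"])/f]); s=d.copy()
    for _ in range(30): s=d/(1+i["k1"]*(s@s))
    T=np.array(i["extrinsics"]); return T[:3,3],T[:3,:3]@np.array([*s,1])
def px(cam,u,v,z=0):
    o,d=ray(cam,u,v); return (o+d*(z-o[2])/d[2]).round(4)
E
python3 - <<'E'
from h import *
for c in("top","scene"):
    im=arm.capture(c)[:,:,::-1]; cv2.imwrite(f"pics/{c}0.png",im)
    i=arm.camera_info(c);print(i)
print(arm.get_state(),arm.tip_reach)
E
```

```text
{'fov_y': 49.16879135020405, 'cx': 318.089801289255, 'cy': 192.06685088052677, 'k1': -0.021813763731678395, 'extrinsics': array([[-0.01950015, -0.99859407,  0.0492913 ,  0.47224427],
       [-0.99970452,  0.02019   ,  0.01353647, -0.01054268],
       [-0.01451263, -0.04901277, -0.99869271,  1.63762082],
       [ 0.        ,  0.        ,  0.        ,  1.        ]])}
{'fov_y': 52.093165385805285, 'cx': 313.8866394242459, 'cy': 204.15485871594638, 'k1': -0.1065102426022494, 'extrinsics': array([[-0.76300181, -0.50153317,  0.40779003,  0.09399303],
       [-0.64635286,  0.59928356, -0.47232106,  0.5341622 ],
       [-0.00749719, -0.62395808, -0.78142185,  0.91699648],
       [ 0.        ,  0.        ,  0.        ,  1.        ]])}
{'time': 0.1, 'joint_pos': array([ 1.21180534,  0.53712763, -0.00441667,  1.53875395,  0.00259781,
        1.0672789 , -0.07119413]), 'dq': array([ 1.71375276e-03, -7.61359583e-04, -1.97369234e-03,  5.67174709e-04,
        1.27376754e-04, -8.94172703e-05, -6.30862170e-04]), 'tau': array([ 3.64869724e-03, -5.72080314e+01,  9.94409099e-01, -2.52232808e+01,
       -5.60960930e-02,  1.33845015e-02,  6.89210242e-05]), 'position': array([ 0.18746177, -0.62191664,  0.30191063]), 'orientation': array([-3.14003544e+00,  1.24652601e-04,  2.92848695e-01]), 'contact_force': array([0.19159911, 1.13091192, 0.13613158]), 'torque': array([0.00666798, 0.00134252, 0.00027418]), 'grasp_force': 0.0, 'gripper_width': 0.9995124038471371} 0.064
```

View pics/top0.png

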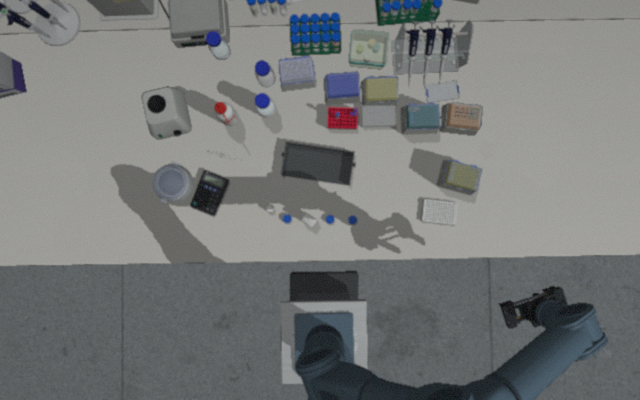

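View pics/scene0.png

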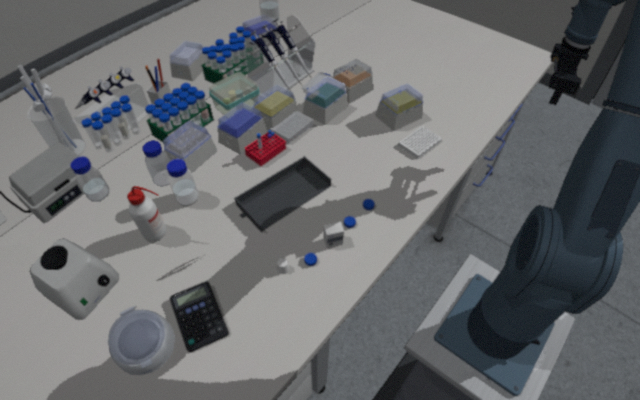

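The top view shows caps near (287,219), (330,219) and (352,220), the cup at about (271,209), the carton at about (311,220), and the tray around (318,162). I'll enlarge that region.

Run:
```python
from h import *
a=cv2.imread("pics/top0.png")[135:235,250:383]; cv2.imwrite("pics/tc.png",cv2.resize(a,None,fx=6,fy=6,interpolation=cv2.INTER_CUBIC))
b=cv2.imread("pics/scene0.png")[150:280,225:390]; cv2.imwrite("pics/sc.png",cv2.resize(b,None,fx=4.5,fy=4.5,interpolation=cv2.INTER_CUBIC))
for c,z in(("top",.007),("scene",.007)):
    im=cv2.imread(f"pics/{c}0.png").astype(int); m=((im[:,:,0]>1.7*im[:,:,2]+25)&(im[:,:,0]>60)).astype(np.uint8)
    n,l,s,q=cv2.connectedComponentsWithStats(m)
    for k in range(1,n):
        p=px(c,*q[k],z)
        if s[k,4]>8 and .35<p[0]<.52 and abs(p[1])<.3: print(c,q[k].round(1),s[k,4],p)
```

```text
top [286.7 218.1] 45 [0.4578 0.1304 0.007 ]
top [329.5 218.9] 46 [ 0.452 -0.029  0.007]
top [352.2 219.5] 38 [ 0.4481 -0.1132  0.007 ]
scene [368.5 203.9] 79 [ 0.4501 -0.1162  0.007 ]
scene [349.2 221.4] 91 [ 0.455 -0.032  0.007]
scene [310.2 258.6] 110 [0.4601 0.1274 0.007 ]
```

View pics/tc.png

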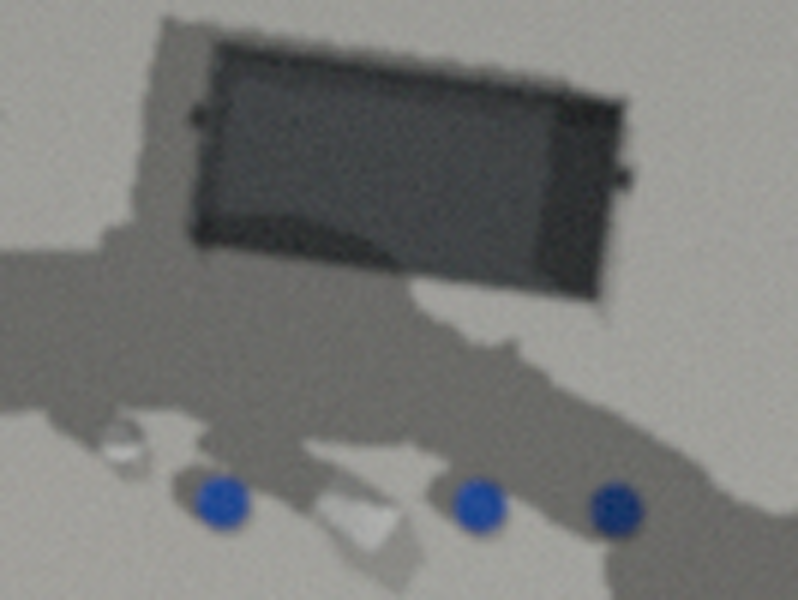

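View pics/sc.png

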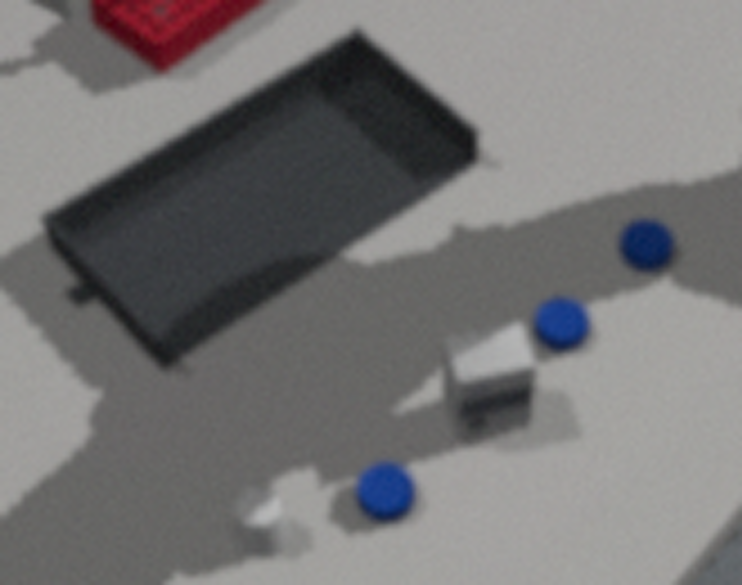

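Cap positions agree to 3 mm between the two views. The cup (crop 125,440), the carton (358,515) and the tray's front edge from (197,245) to (602,300) are clear in the top crop. Next I convert those to world positions.

Run:
```python
from h import *
T=lambda x,y,z:px("top",250+(x-2.5)/6,135+(y-2.5)/6,z)
S=lambda x,y,z:px("scene",225+(x-1.7)/4.5,150+(y-1.7)/4.5,z)
print("tray top: frontL,frontR,backR,backL",T(195,240,.032),T(602,298,.01),T(625,100,.032),T(215,45,.032))
print("tray scene FL,FR,BR,BL",S(170,362,0),S(475,155,0),S(358,32,.032),S(48,218,.032))
print("cup",T(125,440,.032),S(262,500,.032),"base S",S(262,550,0))
print("carton top T",[T(*p,.062) for p in((318,490),(345,482),(400,515),(375,550),(358,515))])
print("carton top S",[S(*p,.062) for p in((447,355),(520,325),(535,372),(455,388))],"base",S(478,440,0),S(530,422,0),S(455,410,0))
```

```text
tray top: frontL,frontR,backR,backL [0.6188 0.1428 0.032 ] [ 0.5793 -0.1077  0.01  ] [ 0.6997 -0.1233  0.032 ] [0.7393 0.1286 0.032 ]
tray scene FL,FR,BR,BL [0.622  0.1397 0.    ] [ 0.5848 -0.1099  0.    ] [ 0.6984 -0.1232  0.032 ] [0.7399 0.1246 0.032 ]
cup [0.4967 0.1877 0.032 ] [0.4984 0.1872 0.032 ] base S [0.4907 0.1986 0.    ]
carton top T [array([0.464 , 0.0684, 0.062 ]), array([0.4684, 0.0521, 0.062 ]), array([0.448 , 0.0194, 0.062 ]), array([0.4274, 0.0348, 0.062 ]), array([0.4485, 0.0446, 0.062 ])]
carton top S [array([0.469 , 0.0616, 0.062 ]), array([0.4502, 0.0184, 0.062 ]), array([0.4236, 0.0388, 0.062 ]), array([0.4513, 0.0762, 0.062 ])] base [0.4434 0.0629 0.    ] [0.4277 0.0333 0.    ] [0.4672 0.0552 0.    ]
```

Request:
{"api": "step_arm", "payload": {
  "series": [
    [[0, 0, -3.2], [0.352, -0.408, 0.1], 0],
    [[0, 0, -3.2], [0.352, -0.408, 0.1], 0],
    [[0, 0, -3.2], [0.352, -0.408, 0.1], 0],
    [[0, 0, -3.2], [0.352, -0.408, 0.1], 0],
    [[0, 0, -3.2], [0.352, -0.408, 0.1], 0],
    [[0, 0, -3.2], [0.352, -0.408, 0.1], 0],
    [[0, 0, -3.2], [0.352, -0.408, 0.1], 0],
    [[0, 0, -3.2], [0.352, -0.408, 0.1], 0]
  ]
}}

```text
time: 0.77
position: [0.3211, -0.321, 0.2415]
orientation: [-3.141, 0.0, 0.348]
contact_force: [1.0, -0.6, -0.1]
gripper_width: 0.419
grasp_force: 0.0
```

```bash
cat > go.py <<'E'
# usage: go.py x y z yaw_deg -> turn about tool z and shift in tool axes from the present pose
import sys
from h import *
x,y,z,w=map(float,sys.argv[1:]); s=arm.get_state(); p=s["position"]
from scipy.spatial.transform import Rotation as R
o=R.from_euler("xyz",s["orientation"]); t=R.from_euler("xyz",[np.pi,0,np.radians(w)])
print(s["time"],"shift",o.inv().apply(np.array([x,y,z])-p).round(4),"turn",(o.inv()*t).as_rotvec(degrees=True).round(2))
E
python3 go.py .407 -.130 .18 20
```

```text
0.7667 shift [ 0.1459 -0.1502  0.0615] turn [-0.01  0.01 -0.04]
```

Request:
{"api": "step_arm", "payload": {
  "series": [
    [[0, 0, 0], [0.146, -0.15, 0.062], 0],
    [[0, 0, 0], [0.146, -0.15, 0.062], 0],
    [[0, 0, 0], [0.146, -0.15, 0.062], 0],
    [[0, 0, 0], [0.146, -0.15, 0.062], 0],
    [[0, 0, 0], [0.146, -0.15, 0.062], 0],
    [[0, 0, 0], [0.146, -0.15, 0.062], 0],
    [[0, 0, 0], [0.146, -0.15, 0.1], 0],
    [[0, 0, 0], [0.146, -0.15, 0.1], 0]
  ]
}}

```text
time: 1.43
position: [0.4044, -0.1301, 0.1375]
orientation: [-3.136, 0.007, 0.352]
contact_force: [-1.2, -0.2, -0.5]
gripper_width: 0.005
grasp_force: 0.0
```

```bash
python3 go.py .407 -.130 .070 20
```

```text
1.4333 shift [0.0029 0.0012 0.0675] turn [-0.31  0.4   0.16]
```

Request:
{"api": "step_arm", "payload": {
  "series": [
    [[0, 0, 0], [0, 0, 0.03], 0],
    [[0, 0, 0], [0, 0, 0.055], 0],
    [[0, 0, 0], [0, 0, 0.07], 0],
    [[0, 0, 0], [0, 0, 0.07], 0],
    [[0, 0, 0], [0, 0, 0.07], 0]
  ]
}}

```text
time: 1.85
position: [0.4064, -0.1326, 0.0724]
orientation: [-3.141, 0.002, 0.348]
contact_force: [0.1, -0.4, 1.0]
gripper_width: 0.004
grasp_force: 0.0
```

```bash
python3 go.py .614 -.055 .070 20; python3 -c "
from h import *
a=arm.capture('scene')[150:280,225:390,::-1]; cv2.imwrite('pics/s1.png',cv2.resize(a,None,fx=4.5,fy=4.5,interpolation=cv2.INTER_CUBIC))"
```

```text
1.85 shift [ 0.2216 -0.0023  0.002 ] turn [-0.02  0.09 -0.08]
```

View pics/s1.png

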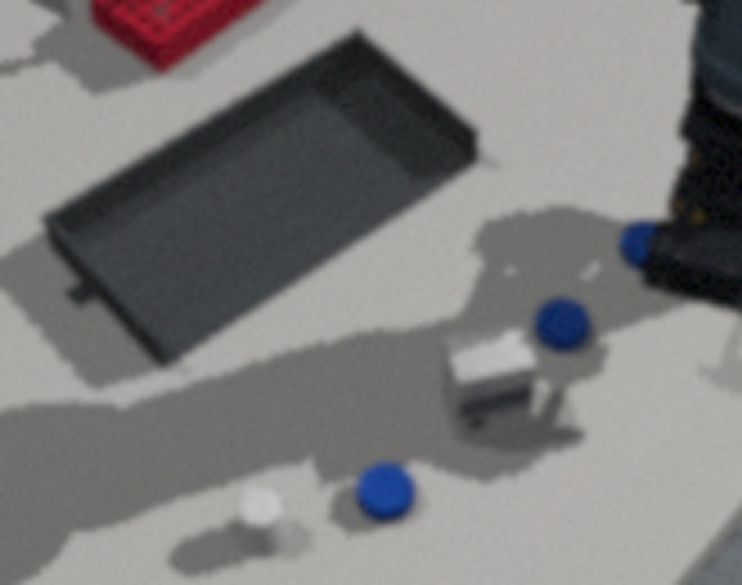

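Cap 3 sits at crop (648,245), untouched, right in front of the fingers; the carton (490,365) and cup (262,510) are clear. Now I push.

Request:
{"api": "step_arm", "payload": {
  "series": [
    [[0, 0, 0], [0.012, -0.002, 0.002], 0],
    [[0, 0, 0], [0.024, -0.002, 0.002], 0],
    [[0, 0, 0], [0.036, -0.002, 0.002], 0],
    [[0, 0, 0], [0.05, -0.002, 0.002], 0],
    [[0, 0, 0], [0.064, -0.002, 0.002], 0],
    [[0, 0, 0], [0.078, -0.002, 0.002], 0],
    [[0, 0, 0], [0.092, -0.002, 0.002], 0],
    [[0, 0, 0], [0.106, -0.002, 0.002], 0]
  ]
}}

```text
time: 2.57
position: [0.5081, -0.0929, 0.0706]
orientation: [3.141, -0.002, 0.349]
contact_force: [-0.2, -0.0, -0.1]
gripper_width: 0.004
grasp_force: 0.0
```

Request:
{"api": "step_arm", "payload": {
  "series": [
    [[0, 0, 0], [0.014, 0, 0], 0],
    [[0, 0, 0], [0.028, 0, 0], 0],
    [[0, 0, 0], [0.04, 0, 0], 0],
    [[0, 0, 0], [0.04, 0, 0], 0]
  ]
}}

```text
time: 2.9
position: [0.5474, -0.0781, 0.0709]
orientation: [3.141, -0.005, 0.351]
contact_force: [0.1, 0.9, 0.7]
gripper_width: 0.0
grasp_force: 0.0
```

```bash
cat > caps.py <<'E'
from h import *
for c in("top","scene"):
    im=arm.capture(c)[:,:,::-1].astype(int); m=((im[:,:,0]>1.7*im[:,:,2]+20)&(im[:,:,0]>45)).astype(np.uint8)
    n,l,s,q=cv2.connectedComponentsWithStats(m)
    for k in range(1,n):
        p=px(c,*q[k],.008)
        if s[k,4]>8 and .35<p[0]<.72 and abs(p[1])<.2:
            d=p[:2]-[.66,.010]; w=np.radians(-8.6); print(c,s[k,4],p,"tray",(np.cos(w)*d[0]+np.sin(w)*d[1]).round(4),(-np.sin(w)*d[0]+np.cos(w)*d[1]).round(4))
E
python3 caps.py;python3 go.py .614 -.055 .070 20
```

```text
top 47 [0.4576 0.1306 0.008 ] tray -0.2182 0.089
top 43 [ 0.4518 -0.0281  0.008 ] tray -0.2002 -0.0688
scene 89 [ 0.4539 -0.0309  0.008 ] tray -0.1977 -0.0713
scene 112 [0.4595 0.1277 0.008 ] tray -0.2158 0.0864
3.0 shift [0.0741 0.0007 0.0003] turn [ 0.01 -0.05  0.04]
```

```bash
python3 -c "
from h import *
a=cv2.resize(arm.capture('scene')[140:280,225:390,::-1],None,fx=3,fy=3);b=cv2.resize(arm.capture('top')[135:235,270:375,::-1],None,fx=3,fy=3)
c=np.zeros((420,810,3),np.uint8);c[:,:495]=a;c[:300,495:]=b;cv2.imwrite('pics/s2.png',c[:,:800])"
```

```text
(no output)
```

View pics/s2.png

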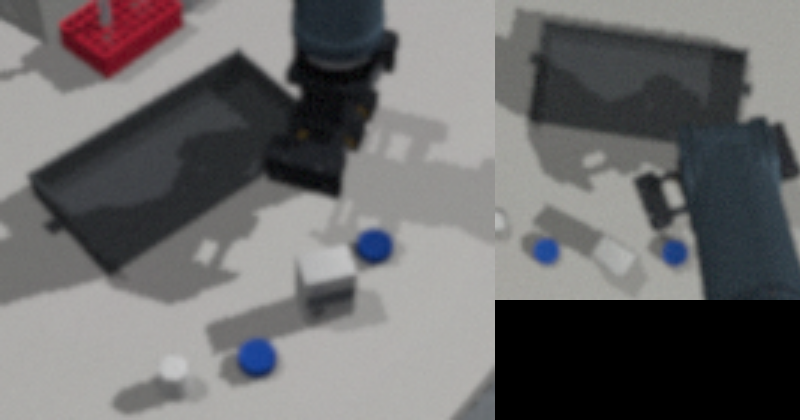

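Cap 3 is hidden by the gripper in both views and hasn't been left behind. Caps 2 (375,245) and 1 (257,357), the cup and the carton haven't moved. I continue the push into the tray.

Request:
{"api": "step_arm", "payload": {
  "series": [
    [[0, 0, 0], [0.012, 0, 0], 0],
    [[0, 0, 0], [0.024, 0, 0], 0],
    [[0, 0, 0], [0.036, 0, 0], 0],
    [[0, 0, 0], [0.048, 0, 0], 0],
    [[0, 0, 0], [0.06, 0, 0], 0],
    [[0, 0, 0], [0.072, 0, 0], 0],
    [[0, 0, 0], [0.076, 0, 0], 0],
    [[0, 0, 0], [0.076, 0, 0], 0]
  ]
}}

```text
time: 3.77
position: [0.6151, -0.0541, 0.0699]
orientation: [-3.142, -0.0, 0.349]
contact_force: [-0.3, 0.3, 0.3]
gripper_width: 0.006
grasp_force: 0.0
```

Request:
{"api": "step_arm", "payload": {
  "series": [
    [[0, 0, 0], [-0.02, 0, 0], 0],
    [[0, 0, 0], [-0.03, 0, -0.03], 0],
    [[0, 0, 0], [-0.06, 0, -0.06], 0],
    [[0, 0, 0], [-0.1, 0, -0.07], 0],
    [[0, 0, 0], [-0.14, 0, -0.07], 0],
    [[0, 0, 0], [-0.18, 0, -0.07], 0],
    [[0, 0, 0], [-0.2, 0, -0.07], 0],
    [[0, 0, 0], [-0.2, 0, -0.07], 0]
  ]
}}

```text
time: 4.43
position: [0.4202, -0.125, 0.1395]
orientation: [-3.14, 0.007, 0.344]
contact_force: [-0.2, -1.2, -0.3]
gripper_width: 0.002
grasp_force: 0.0
```

```bash
python3 caps.py;python3 go.py .413 -.041 .12 13
```

```text
top 65 [ 0.6388 -0.0432  0.008 ] tray -0.013 -0.0558
top 43 [0.4577 0.1305 0.008 ] tray -0.218 0.0889
top 41 [ 0.4515 -0.028   0.008 ] tray -0.2005 -0.0688
scene 106 [ 0.6421 -0.0473  0.008 ] tray -0.0091 -0.0593
scene 83 [ 0.4536 -0.031   0.008 ] tray -0.1979 -0.0714
scene 105 [0.4588 0.1284 0.008 ] tray -0.2166 0.087
4.5333 shift [ 0.0158 -0.0818  0.0201] turn [0.01 0.01 6.88]
```

Cap 3 is in the tray, at about (-11,-58) mm in its frame. Cap 2 is next.

Request:
{"api": "step_arm", "payload": {
  "series": [
    [[0, 0, 6.9], [0.015, -0.081, 0], 0],
    [[0, 0, 6.9], [0.015, -0.081, 0], 0],
    [[0, 0, 6.9], [0.015, -0.081, 0], 0],
    [[0, 0, 6.9], [0.015, -0.081, 0.03], 0],
    [[0, 0, 6.9], [0.015, -0.081, 0.06], 0],
    [[0, 0, 6.9], [0.015, -0.081, 0.07], 0],
    [[0, 0, 6.9], [0.015, -0.081, 0.07], 0],
    [[0, 0, 6.9], [0.015, -0.081, 0.07], 0]
  ]
}}

```text
time: 5.2
position: [0.4136, -0.0412, 0.0699]
orientation: [-3.141, 0.001, 0.229]
contact_force: [0.3, -0.3, 0.6]
gripper_width: 0.004
grasp_force: 0.0
```

```bash
python3 go.py .453 -.030 .0705 13
```

```text
5.2 shift [ 0.0409 -0.002  -0.0006] turn [-0.02  0.05  0.12]
```

Request:
{"api": "step_arm", "payload": {
  "series": [
    [[0, 0, 0], [0.006, -0.002, -0.001], 0],
    [[0, 0, 0], [0.018, -0.002, -0.001], 0],
    [[0, 0, 0], [0.032, -0.002, -0.001], 0],
    [[0, 0, 0], [0.046, -0.002, -0.001], 0],
    [[0, 0, 0], [0.06, -0.002, -0.001], 0],
    [[0, 0, 0], [0.074, -0.002, -0.001], 0],
    [[0, 0, 0], [0.088, -0.002, -0.001], 0],
    [[0, 0, 0], [0.102, -0.002, -0.001], 0]
  ]
}}

```text
time: 5.87
position: [0.5142, -0.0161, 0.0727]
orientation: [3.141, -0.003, 0.228]
contact_force: [-0.1, 0.5, 0.9]
gripper_width: 0.005
grasp_force: 0.0
```

Request:
{"api": "step_arm", "payload": {
  "series": [
    [[0, 0, 0], [0.014, 0, 0], 0],
    [[0, 0, 0], [0.028, 0, 0], 0],
    [[0, 0, 0], [0.042, 0, 0], 0],
    [[0, 0, 0], [0.056, 0, 0], 0],
    [[0, 0, 0], [0.07, 0, 0], 0],
    [[0, 0, 0], [0.084, 0, 0], 0],
    [[0, 0, 0], [0.098, 0, 0], 0],
    [[0, 0, 0], [0.108, 0, 0], 0]
  ]
}}

```text
time: 6.53
position: [0.6198, 0.0086, 0.0731]
orientation: [-3.142, -0.004, 0.228]
contact_force: [0.4, -0.4, 0.2]
gripper_width: 0.005
grasp_force: 0.1
```

Request:
{"api": "step_arm", "payload": {
  "series": [
    [[0, 0, 0], [0, 0, 0], 0],
    [[0, 0, 0], [-0.02, 0, 0], 0],
    [[0, 0, 0], [-0.03, 0, -0.03], 0],
    [[0, 0, 0], [-0.06, 0, -0.06], 0],
    [[0, 0, 0], [-0.1, 0, -0.08], 0],
    [[0, 0, 0], [-0.14, 0, -0.08], 0],
    [[0, 0, 0], [-0.18, 0, -0.08], 0],
    [[0, 0, 0], [-0.18, 0, -0.08], 0]
  ]
}}

```text
time: 7.2
position: [0.4313, -0.0351, 0.1506]
orientation: [-3.141, 0.012, 0.226]
contact_force: [-1.2, -0.1, -0.5]
gripper_width: 0.004
grasp_force: 0.0
```

```bash
python3 caps.py;python3 go.py .417 .141 .14 -15
```

```text
top 67 [0.6464 0.017  0.008 ] tray -0.0145 0.0049
top 67 [ 0.6387 -0.0429  0.008 ] tray -0.0132 -0.0555
top 47 [0.4581 0.1305 0.008 ] tray -0.2176 0.089
scene 107 [ 0.6422 -0.0472  0.008 ] tray -0.009 -0.0592
scene 108 [0.6493 0.0132 0.008 ] tray -0.0111 0.0016
scene 112 [0.4596 0.1279 0.008 ] tray -0.2158 0.0866
7.3 shift [ 0.0163 -0.1752  0.0118] turn [2.0e-02 0.0e+00 2.8e+01]
```

Request:
{"api": "step_arm", "payload": {
  "series": [
    [[0, 0, 7], [0.016, -0.04, 0], 0],
    [[0, 0, 14], [0.016, -0.08, 0], 0],
    [[0, 0, 21], [0.016, -0.12, 0], 0],
    [[0, 0, 28], [0.016, -0.16, 0], 0],
    [[0, 0, 28], [0.016, -0.175, 0], 0],
    [[0, 0, 28], [0.016, -0.175, 0], 0],
    [[0, 0, 28], [0.016, -0.175, 0], 0]
  ]
}}

```text
time: 7.88
position: [0.4192, 0.1433, 0.1515]
orientation: [-3.14, -0.002, -0.256]
contact_force: [0.7, -1.1, -0.9]
gripper_width: 0.004
grasp_force: 0.0
```

```bash
python3 go.py .417 .141 .071 -15
```

```text
7.8833 shift [-0.0017  0.0029  0.0805] turn [-0.09 -0.09  0.31]
```

Request:
{"api": "step_arm", "payload": {
  "series": [
    [[0, 0, 0], [-0.003, 0.002, 0.03], 0],
    [[0, 0, 0], [-0.003, 0.002, 0.06], 0],
    [[0, 0, 0], [-0.003, 0.002, 0.075], 0],
    [[0, 0, 0], [-0.003, 0.002, 0.079], 0],
    [[0, 0, 0], [-0.003, 0.002, 0.079], 0],
    [[0, 0, 0], [-0.003, 0.002, 0.079], 0]
  ]
}}

```text
time: 8.38
position: [0.4157, 0.1395, 0.0725]
orientation: [-3.141, -0.001, -0.262]
contact_force: [1.2, 0.0, 0.4]
gripper_width: 0.004
grasp_force: 0.0
```

```bash
python3 go.py .4588 .129 .071 -15
```

```text
8.3833 shift [ 0.0444 -0.001   0.0015] turn [-0.02 -0.05 -0.01]
```

Request:
{"api": "step_arm", "payload": {
  "series": [
    [[0, 0, 0], [0.01, -0.001, 0.001], 0],
    [[0, 0, 0], [0.022, -0.001, 0.001], 0],
    [[0, 0, 0], [0.036, -0.001, 0.001], 0],
    [[0, 0, 0], [0.05, -0.001, 0.001], 0],
    [[0, 0, 0], [0.064, -0.001, 0.001], 0],
    [[0, 0, 0], [0.078, -0.001, 0.001], 0],
    [[0, 0, 0], [0.092, -0.001, 0.001], 0],
    [[0, 0, 0], [0.106, -0.001, 0.001], 0]
  ]
}}

```text
time: 9.05
position: [0.5199, 0.113, 0.072]
orientation: [-3.141, -0.002, -0.261]
contact_force: [-0.1, 0.8, -0.1]
gripper_width: 0.003
grasp_force: 0.0
```

Request:
{"api": "step_arm", "payload": {
  "series": [
    [[0, 0, 0], [0.014, 0, 0], 0],
    [[0, 0, 0], [0.028, 0, 0], 0],
    [[0, 0, 0], [0.042, 0, 0], 0],
    [[0, 0, 0], [0.056, 0, 0], 0],
    [[0, 0, 0], [0.07, 0, 0], 0],
    [[0, 0, 0], [0.084, 0, 0], 0],
    [[0, 0, 0], [0.098, 0, 0], 0],
    [[0, 0, 0], [0.114, 0, 0], 0]
  ]
}}

```text
time: 9.72
position: [0.6295, 0.0834, 0.0721]
orientation: [-3.141, -0.002, -0.261]
contact_force: [-1.0, 0.6, -1.1]
gripper_width: 0.003
grasp_force: 0.0
```

Request:
{"api": "step_arm", "payload": {
  "series": [
    [[0, 0, 0], [0, 0, 0], 0],
    [[0, 0, 0], [-0.02, 0, 0], 0],
    [[0, 0, 0], [-0.03, 0, -0.03], 0],
    [[0, 0, 0], [-0.06, 0, -0.06], 0],
    [[0, 0, 0], [-0.1, 0, -0.09], 0],
    [[0, 0, 0], [-0.14, 0, -0.11], 0],
    [[0, 0, 0], [-0.18, 0, -0.11], 0],
    [[0, 0, 0], [-0.18, 0, -0.11], 0]
  ]
}}

```text
time: 10.38
position: [0.4482, 0.132, 0.1823]
orientation: [3.141, 0.002, -0.257]
contact_force: [-0.7, -0.2, -0.2]
gripper_width: 0.004
grasp_force: 0.0
```

```bash
python3 caps.py; python3 -c "
from h import *
a=cv2.resize(arm.capture('scene')[140:280,225:390,::-1],None,fx=4,fy=4);cv2.imwrite('pics/s3.png',a)"
```

```text
top 69 [0.6594 0.0769 0.008 ] tray -0.0106 0.0661
top 66 [0.6463 0.0171 0.008 ] tray -0.0146 0.005
top 65 [ 0.6384 -0.0429  0.008 ] tray -0.0134 -0.0555
scene 77 [0.6531 0.0154 0.008 ] tray -0.0076 0.0043
scene 113 [0.6619 0.0732 0.008 ] tray -0.0076 0.0628
```

View pics/s3.png

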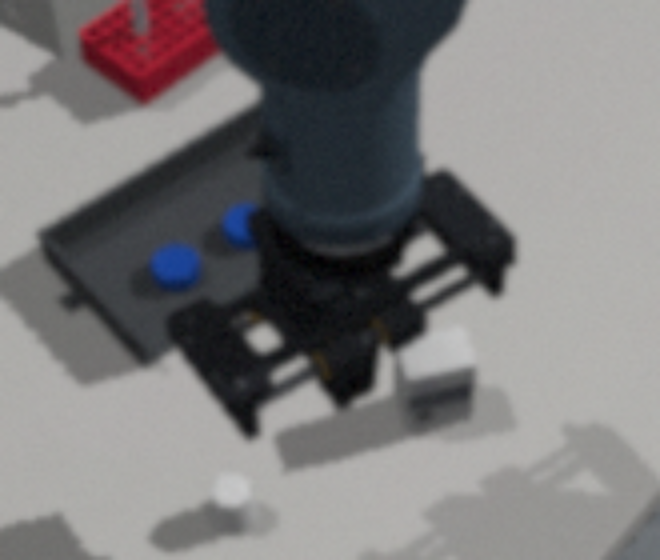

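Two caps show in the tray at (175,267) and (243,224). The third is hidden here, but the top view puts it inside too. The cup (232,490) and carton (438,353) match their starting pixels. I'll hand it in.

```bash
python3 -c "
from plant import arm
print(arm.job_done())"
```

```text
the job is handed in; nothing more can be done
None
```

The job is handed in: all three caps were swept into the scrap tray, and the cup and carton are where they started; I didn't re-measure the calculator and well plate, which the arm stayed clear of at the working height. No verdict was returned.

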